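# Ready the solder-wire feeder for threading

## Robot

A 6-joint arm with a two-finger parallel gripper is mounted at the origin on the work surface. World frame = base frame: x ahead of the robot, y to its left, z up, the work surface at z = 0. Lengths are in mm, angles in rad, forces in N, time in s.
With the tool pointing down it reaches from about 275 to 850 mm from the base axis. Payload 19 kg.
Tool frame: the origin (TCP) lies where the fingers leave the gripper's body, on its centre line; the fingertips stand 73 mm ahead of it and the grasp point (between the pads) lies 54 mm ahead of it; z points along the fingers, x is the direction in which the jaws open and shut, and the axes are right-handed (so a half turn about z gives the same grasp; the last joint's range is limited). The gripper opens to 85 mm and grips with 20 to 120 N. Pads are 22 mm wide; open, the fingers measure 114 mm over their backs; the gripper's body (76 mm by 85 mm) begins 54 mm behind the grasp point. The pads swing forward as they close: fully open they stand 13 mm farther back than shut.
Start: joints at [-1.446, 0.15, 1.437, -0, 1.554, -0.134], TCP at [147.13, -555.834, 303.867] pointing down, gripper open.
Joint ranges: [-2.8, 2.8], [-0.68, 2.1], [0.12, 2.68], [-1.39, 4.53], [0.16, 2.79], [-2.81, 2.81]. Speed limits (rad/s): [1.89, 1.89, 2.22, 3.01, 3.01, 3.01].

## Interface

Orientations are given as a 3x3 rotation matrix whose columns are the frame's x, y, z axes.
In Python, from bench import manip, vision, workorder gives the robot as it stands.
- The arm moves only by the tool servo_tool, never from a script. Its argument "motion" is one flat list of numbers, 6 for each row, row after row: the shift along the tool's x, y, z in cm, then the turn, a rotation vector about the tool's x, y, z in degrees. In form: [x, y, z, rx, ry, rz, x, y, z, rx, ry, rz, ...]. A call has 1 to 10 rows; each row shifts and turns the commanded pose from where the row before left it, along the tool's axes as they then stand; what a row does not reach is not made up. A row lasts 1/10 s, in which the tool goes at most 50 mm and 8.59 degrees, less where a joint would pass 70% of its speed; a pose out of reach is approached as far as the arm can. A call with a gripper value outside its range is refused whole. "gripper" is the opening, from -1 (shut) to 1 (fully open), set as the call begins (left out, the last holds). The fingers move at their own pace and stop on an object; "newtons" is the grip in N (left out, the last holds). Time passes only in rows, so rows that do not move let the fingers close. It gives the time, the measured TCP pose, the force and the opening at its end, in the units of the state.
- manip.state(): the state, without advancing time (a new reading comes with each control period).
- vision.capture(name): name is "scene" or "top" or "wrist"; returns a dict with "color" (420x560x3 uint8, blue, green, red), "fov_y" (degrees; the focal length in pixels is half the picture's height over the tangent of half this angle, whatever the lens; pixels are square), "cx", "cy" (the principal point, pixels), "extrinsics" (4x4, takes a point from camera to world coordinates). Camera axes: x right, y up, looking along -z (the intrinsics and any distortion apply to the point x, -y, -z); pixel columns grow to the right and rows downward; lengths in mm; the calibration is good to about 2 mm. A picture is of the moment at which its call begins. There is no depth.
- workorder.job_done(): hands the job in, once; it reports no verdict.
The state is a dict: "t": time; "q": joint angles; "joint_velocities": joint speeds; "effort": joint torques, N m; "eef_pos": TCP position; "eef_rot": TCP orientation; "contact_force": force on the tool from outside, world axes, zero at the start; "ft_torque": the same for the moment, N m; "grip_width": finger opening in mm.
Only numpy, scipy, OpenCV 4.12 (cv2) and the standard library are available. Lean on these libraries where they do the work, as an engineer would, in place of code of your own. Each camera call takes 0.05 s, during which the arm holds its last target.

## Task

Get the solder-wire feeder ready for threading: first press the orange guide block down into the feeder's recess until its shoulders sit flush on the rim, and let go of it. Then with the gripper push the sprung tensioner arm (the one with the red post) away from the drive wheel, past the click of the yellow pawl and on until it is right back near its end stop, and finish holding it there with the gripper pressing against the spring (the pawl alone lets it drop part of the way back). Leave the other things on the bench where they are.

Things in the scene. Friction and masses are not known exactly. Their poses are not given: they have to be found in the camera images.
- feeder: Solder-wire feeder, fixed: dark base plate 12 mm thick, x -70 to 130, y -150 to 105 mm about its origin, with a metal recess block, grey motor housing (36 x 75 mm at (100, 55), top 67 mm up), steel drive wheel (radius 16 mm at (0, -55), top 38 mm up) and tensioner arm. Origin on its underside, on the 3 mm blue mat; z up. Position and yaw vary.
- nest_rim (a point): Centre of the recess mouth, on top of the light metal block (74 x 52 mm along feeder x, y), 44 mm above the feeder's underside; axes as the feeder's. The recess is 43.5 mm along feeder x by 29.5 mm along feeder y.
- seat (a joint): Black seat plate in the recess: how far it is pushed down, m. At 0 its top lies 12 mm below the rim. It moves down under a firm push of about 5 N, does not spring back, and must go down 0.006 for the block's shoulders to reach the rim.
- guide: Orange guide block, 70 g, upright on the mat: foot 40 (x) x 26 (y) x 18 mm high (its lowest 5 mm tapered in by 3 mm all round), on it a head 54 (x) x 26 (y) x 30 mm high (7 mm shoulders at both x ends). Origin: centre of the underside, z up. Grasp the head across y. The foot goes into the recess, x along feeder x either way round; home, its origin is 18 mm below nest_rim.
- tension_arm (a joint): Angle of the tensioner arm about its upright pivot, rad: 0 at rest beside the drive wheel, growing (anticlockwise from above) as the red post is pushed towards feeder +x. It clicks past the pawl at 0.40, end stop at 0.65; 'right back near the stop' is above 0.55. Let go after the click, it falls back to about 0.39.
- pivot (a point): Point on the tensioner arm's pivot axis (upright), fixed on the feeder, 60 mm above its underside, axes as the feeder's.
- tensioner: Aluminium tensioner arm, 110 mm from pivot to red post; origin on the pivot axis at the level of the feeder's underside, the post along its -y; turns with the arm. The bar is 12 mm wide, 24 to 36 mm up. The spring pushes back at the post with 3 N at rest, 7 N at the stop, and about 2 N more over the pawl.
- post_top (a point): Centre of the top of the upright red post at the arm's end, 16 mm in diameter, standing from 36 to 100 mm above the feeder's underside, 110 mm from the pivot axis. Its side towards the drive wheel, where fingers push, is free.
- pawl (a joint): Yellow sprung ratchet pawl in the arm's path: how far it is pushed down, m. 0 when up, about 0.005 while the arm is over it, back to 0 after the click.
- spool: Bystander: small solder spool with green flanges, 52 mm in diameter, 42 mm high, on the mat. It, the tin and the guide block swap places. Origin under its centre.
- tin: Bystander: round metal tip-cleaner tin, 54 mm in diameter, 30 mm high. Origin under its centre.
- flux: Bystander: amber bottle with red cap, 38 mm in diameter, 100 mm high. Origin under its centre.
- driver: Bystander: screwdriver with blue handle, 170 mm long, lying on the mat at the robot's right.
- cutters: Bystander: side cutters with black handles, 125 mm long, lying on the mat at the robot's left.
There are look-alikes about, which are no part of the job. Leave any pink or white look-alike of the guide alone.

How it is judged:
By the outcome, as a careful person would: the job done as asked, in the order asked, and still so for the second after the job is handed in, while the arm keeps its last pose, push and grip.
It also fails if it takes over 48 s, if anything falls off the work surface, if the arm or the gripper's body presses on something with over 40 N, if the wrist force passes 120 N, or if a joint passes its speed limit or range.

## Working session

There is one attempt and no reset: what is moved stays moved. The work goes in short steps, Python scripts to look and compute and a tool call to move; the robot and the scene stay as the last step left them, time stands still between calls to the robot, and variables do not carry over. Pictures are saved under pics/ and viewed, and the job is handed in when it is done.

Besides the shell and the picture viewer there is one more tool, called after "Emit:" as a command line: name --argument value ..., lists and objects as JSON in quotes. servo_tool: Moves the arm, as the interface text tells. Its arguments: {"type":"object","properties":{"motion":{"type":"array","items":{"type":"number"}},"gripper":{"type":"number"},"newtons":{"type":"number"}},"required":["motion"]}

```bash
ls; mkdir -p pics
cat > h.py <<'E'
import numpy as np, cv2
from bench import manip, vision, workorder
E
python3 - <<'E'
from h import *
import pickle
for n in ["scene","top","wrist"]:
    c=vision.capture(n); cv2.imwrite(f"pics/{n}0.png",c["color"]); pickle.dump(c,open(f"{n}0.pkl","wb"))
    print(n,{k:v for k,v in c.items() if k!="color"})
print(manip.state())
E
```

```text
pics
scene {'fov_y': 42.51367298250679, 'cx': 286.4523427081715, 'cy': 214.11739637993585, 'extrinsics': array([[-8.64377946e-01, -4.21020157e-01,  2.74941438e-01,
         9.35028830e+02],
       [ 5.02810223e-01, -7.29892553e-01,  4.63075307e-01,
         6.15394116e+02],
       [ 5.71366995e-03,  5.38515448e-01,  8.42596265e-01,
         1.26484615e+03],
       [ 0.00000000e+00,  0.00000000e+00,  0.00000000e+00,
         1.00000000e+00]])}
top {'fov_y': 51.82104090105381, 'cx': 277.22355420714126, 'cy': 211.90113351240242, 'extrinsics': array([[ 2.06156572e-03,  9.99035974e-01, -4.38505705e-02,
         4.99822662e+02],
       [-9.99997719e-01,  2.08405035e-03,  4.67046438e-04,
        -6.48731802e-01],
       [ 5.57982989e-04,  4.38495077e-02,  9.99037992e-01,
         1.21688102e+03],
       [ 0.00000000e+00,  0.00000000e+00,  0.00000000e+00,
         1.00000000e+00]])}
wrist {'fov_y': 63.10445836009152, 'cx': 285.0473566025027, 'cy': 210.93001449873958, 'extrinsics': array([[ 2.57418957e-01,  9.27877893e-01,  2.69774159e-01,
         2.15331741e+02],
       [-9.66298623e-01,  2
[... 321 characters left out ...]

        1.55379310e+00, -1.34007827e-01]), 'joint_velocities': array([-0.00062976, -0.00096576, -0.00115593, -0.00050605, -0.0015088 ,
        0.00060406]), 'effort': array([ 2.11561637e-03, -7.13375616e+01, -5.71046662e+01, -1.42841054e-04,
        7.27250808e-03, -1.39177169e-05]), 'eef_pos': array([ 147.10602928, -555.74417474,  303.43829073]), 'eef_rot': array([[ 2.55921324e-01, -9.66697601e-01, -1.55022650e-04],
       [-9.66697189e-01, -2.55921359e-01,  8.95678821e-04],
       [-9.05524174e-04, -7.93633498e-05, -9.99999587e-01]]), 'contact_force': array([-0.96404815, -0.4030742 ,  0.10993102]), 'ft_torque': array([ 0.00921024,  0.02359465, -0.01210684]), 'grip_width': 85.336418168875}
```

View pics/top0.png

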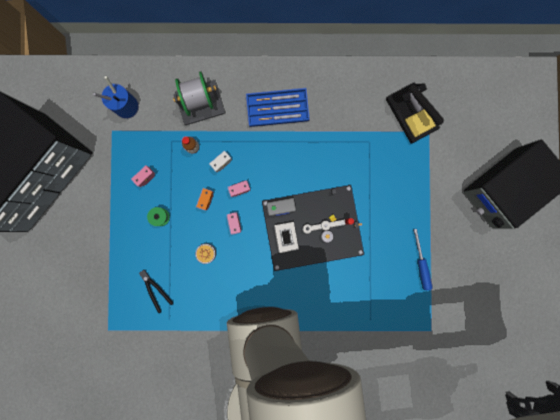

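View pics/scene0.png

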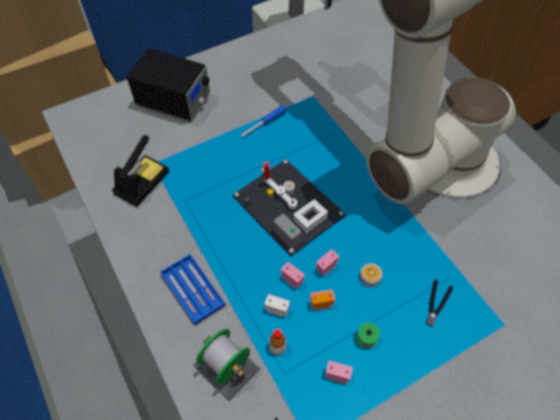

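View pics/wrist0.png

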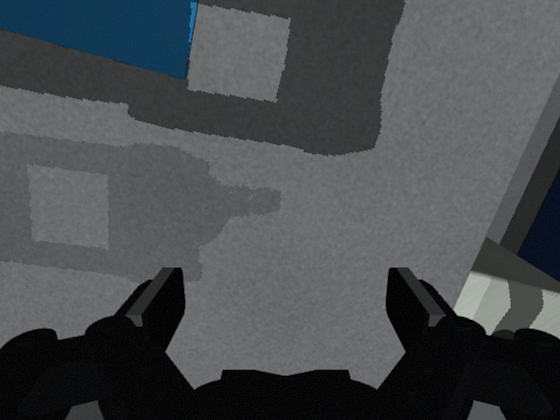

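```bash
cat >> h.py <<'E'
def ray(c,u,v):
    f=210/np.tan(np.radians(c["fov_y"]/2))
    d=np.array([(u-c["cx"])/f,-(v-c["cy"])/f,-1.0]); E=c["extrinsics"]
    return E[:3,3],E[:3,:3]@d
def at(c,u,v,z):
    o,d=ray(c,u,v); return o+d*(z-o[2])/d[2]
def proj(c,P):
    f=210/np.tan(np.radians(c["fov_y"]/2)); E=c["extrinsics"]
    p=(np.atleast_2d(P)-E[:3,3])@E[:3,:3]
    return np.c_[c["cx"]+f*p[:,0]/-p[:,2], c["cy"]-f*p[:,1]/-p[:,2]]
E
python3 - <<'E'
from h import *
import pickle
c=pickle.load(open("top0.pkl","rb"))
im=c["color"]
cv2.imwrite("pics/t0z.png",cv2.resize(im[120:290,180:380],None,fx=4,fy=3.5,interpolation=cv2.INTER_CUBIC)[:600])
cv2.imwrite("pics/t0z.png",cv2.resize(im[130:280,180:380],None,fx=4,fy=4,interpolation=cv2.INTER_CUBIC))
for u,v,z in [(109,131,3),(431,131,3),(431,330,3),(109,331,3),(204,198,45),(286,237,47),(308,229,60),(350,222,103),(264,203,15),(349,187,15),(362,252,15),(276,269,15)]: print(u,v,at(c,u,v,z).round(1))
E
```

```text
109 131 [781.6 475.9   3. ]
431 131 [ 783.6 -436.6    3. ]
431 330 [ 225.6 -429.1    3. ]
109 331 [221.1 465.2   3. ]
204 198 [588.7 197.8  45. ]
286 237 [483.3 -25.1  47. ]
308 229 [505.  -83.6  60. ]
350 222 [ 523.1 -188.8  103. ]
264 203 [577.3  35.7  15. ]
349 187 [ 622.5 -201.3   15. ]
362 252 [ 441.8 -236.4   15. ]
276 269 [394.4   1.8  15. ]
```

View pics/t0z.png

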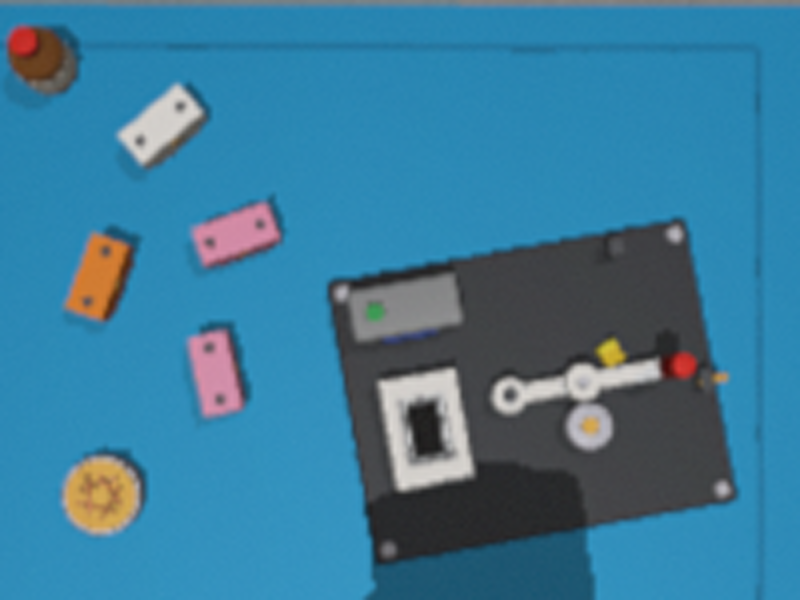

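```bash
cat >> h.py <<'E'
from scipy.spatial.transform import Rotation as Ro
def down(yaw):
    a=np.radians(yaw); x=np.array([np.cos(a),np.sin(a),0]); z=np.array([0,0,-1.]); return np.c_[x,np.cross(z,x),z]
def plan(pos,yaw,n,start=None,dec=2,wrap=True):
    """rows to target, printed rounded; straight line, turn split evenly"""
    if start is None:
        s=manip.state(); p,R=s["eef_pos"].copy(),s["eef_rot"].copy()
    else: p,R=start
    p0,T=p.copy(),down(yaw); pos=np.array(pos,float); out=[]
    tot=Ro.from_matrix(R.T@T).as_rotvec(); R0=R.copy()
    for k in range(1,n+1):
        tp=p0+(pos-p0)*k/n; tR=R0@Ro.from_rotvec(tot*k/n).as_matrix()
        d=np.round(R.T@(tp-p)/10,dec); r=np.round(np.degrees(Ro.from_matrix(R.T@tR).as_rotvec()),1)
        p=p+R@(d*10); R=R@Ro.from_rotvec(np.radians(r)).as_matrix()
        out.append(", ".join(f"{v:g}" for v in np.r_[d,r]+0.0))
    for i in range(0,n,10): print(",  ".join(out[i:i+10])); print()
    print("end",p.round(1),"yaw",np.degrees(np.arctan2(R[1,0],R[0,0])).round(2))
    return p,R
def shot(n,name):
    import pickle
    c=vision.capture(n); cv2.imwrite(f"pics/{name}.png",c["color"]); pickle.dump(c,open(name+".pkl","wb")); return c
def st():
    s=manip.state(); print("t",s["t"],"pos",s["eef_pos"].round(2),"yaw",np.degrees(np.arctan2(s["eef_rot"][1,0],s["eef_rot"][0,0])).round(2),"z",s["eef_rot"][:,2].round(4),"F",s["contact_force"].round(2),"w",round(s["grip_width"],1)); return s
E
python3 -c "
from h import *
plan([470,20,303],80,20,dec=1)"
```

```text
-2.4, -2.3, 0, 0, 0, -7.8,  -2, -2.6, 0, 0, 0, -7.7,  -1.7, -2.8, 0, 0, 0, -7.8,  -1.2, -3.1, 0, 0, 0, -7.7,  -0.9, -3.2, 0, 0, 0, -7.8,  -0.4, -3.3, 0, 0, 0, -7.8,  0, -3.3, 0, 0, 0, -7.7,  0.5, -3.2, 0, 0, 0, -7.8,  0.9, -3.2, 0, 0, 0, -7.7,  1.4, -3, 0, 0, 0, -7.8

1.7, -2.8, 0, 0, 0, -7.7,  2.1, -2.6, 0.1, 0, 0, -7.8,  2.4, -2.2, 0, 0, 0, -7.8,  2.7, -1.9, 0, 0, 0, -7.7,  3, -1.5, 0, 0, 0, -7.8,  3.1, -1.1, 0, 0, 0, -7.7,  3.2, -0.7, 0, 0, 0, -7.8,  3.3, -0.2, 0, 0, 0, -7.8,  3.3, 0.2, 0, 0, 0, -7.7,  3.2, 0.7, 0, 0, 0, -7.8

end [470.3  19.7 302.9] yaw 80.03
```

Emit:
servo_tool --motion '[-2.4, -2.3, 0, 0, 0, -7.8, -2, -2.6, 0, 0, 0, -7.7, -1.7, -2.8, 0, 0, 0, -7.8, -1.2, -3.1, 0, 0, 0, -7.7, -0.9, -3.2, 0, 0, 0, -7.8, -0.4, -3.3, 0, 0, 0, -7.8, 0, -3.3, 0, 0, 0, -7.7, 0.5, -3.2, 0, 0, 0, -7.8, 0.9, -3.2, 0, 0, 0, -7.7, 1.4, -3, 0, 0, 0, -7.8]'

```text
t: 1.15
eef_pos: [309.2, -266.6, 303.9]
eef_rot: [[0.999, 0.048, 0.0], [0.048, -0.999, 0.0], [0.0, -0.0, -1.0]]
contact_force: [0.3, -0.7, 0.1]
grip_width: 85.5
```

Emit:
servo_tool --motion '[1.7, -2.8, 0, 0, 0, -7.7, 2.1, -2.6, 0.1, 0, 0, -7.8, 2.4, -2.2, 0, 0, 0, -7.8, 2.7, -1.9, 0, 0, 0, -7.7, 3, -1.5, 0, 0, 0, -7.8, 3.1, -1.1, 0, 0, 0, -7.7, 3.2, -0.7, 0, 0, 0, -7.8, 3.3, -0.2, 0, 0, 0, -7.8, 3.3, 0.2, 0, 0, 0, -7.7, 3.2, 0.7, 0, 0, 0, -7.8]'

```text
t: 2.15
eef_pos: [470.7, 21.1, 302.8]
eef_rot: [[0.167, 0.986, -0.0], [0.986, -0.167, 0.0], [0.0, -0.0, -1.0]]
contact_force: [0.2, -0.4, 0.9]
grip_width: 85.4
```

```bash
python3 -c "
from h import *
shot('wrist','w1'); shot('top','t1'); shot('scene','s1')
s=st(); print(s['q'])"
```

```text
t 2.3 pos [470.71  20.91 302.49] yaw 80.2 z [-9.e-04  3.e-04 -1.e+00] F [-0.04 -0.79 -0.12] w 85.5
[-1.19438633e-01 -6.73848487e-02  1.66672812e+00  1.84375303e-04
  1.54319326e+00 -1.51912221e+00]
```

View pics/w1.png

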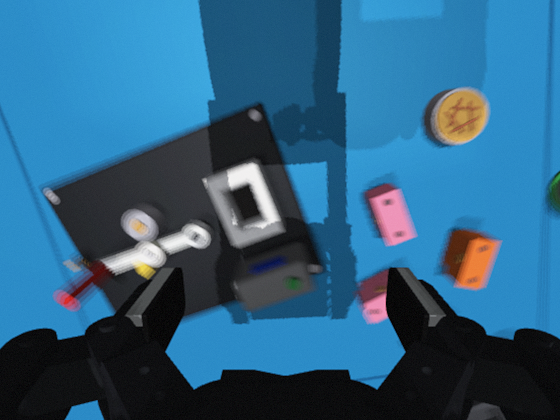

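```bash
python3 -c "
from h import *
c=shot('wrist','w2');st()
cv2.imwrite('pics/w2z.png',cv2.resize(c['color'][90:320,20:340],None,fx=2.5,fy=2.5,interpolation=cv2.INTER_CUBIC))
cv2.imwrite('pics/w2g.png',cv2.resize(c['color'][160:320,340:540],None,fx=3.5,fy=3.5,interpolation=cv2.INTER_CUBIC))
import pickle
c=pickle.load(open('t1.pkl','rb'))
cv2.imwrite('pics/t1z.png',cv2.resize(c['color'][130:280,180:380],None,fx=4,fy=4,interpolation=cv2.INTER_CUBIC))
"
```

```text
t 2.35 pos [470.32  20.02 302.58] yaw 80.05 z [-9.e-04  0.e+00 -1.e+00] F [ 0.54 -0.1  -0.48] w 85.3
```

View pics/w2z.png

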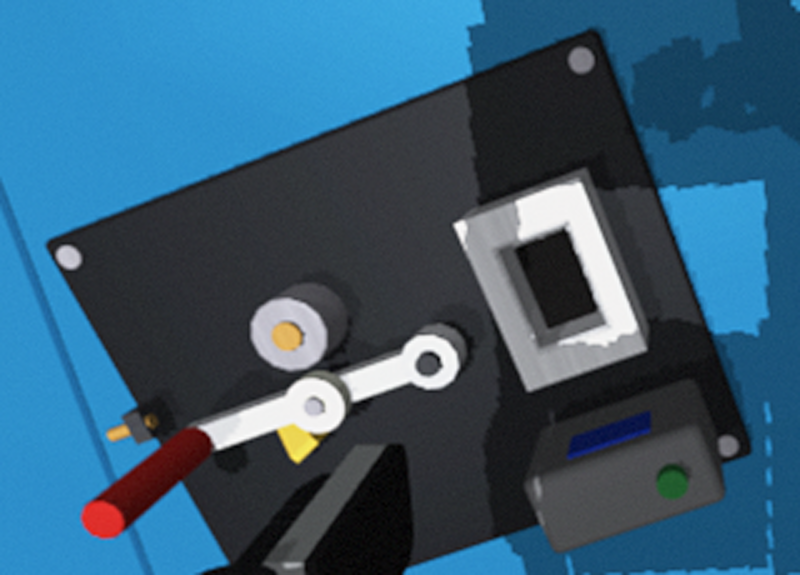

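View pics/w2g.png

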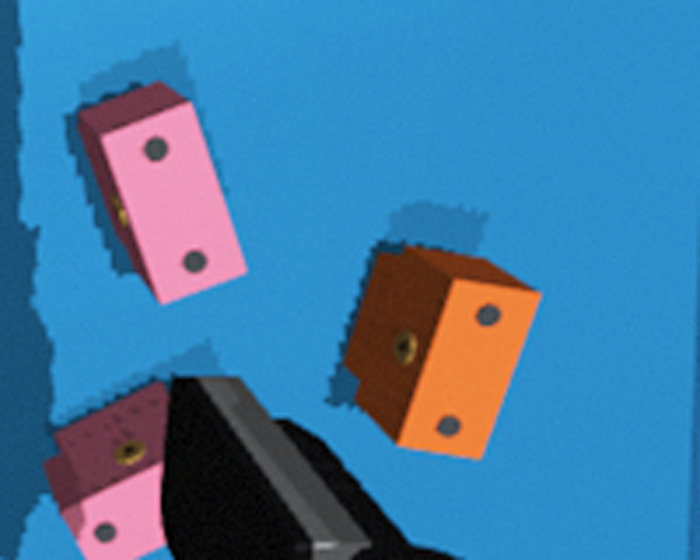

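View pics/t1z.png

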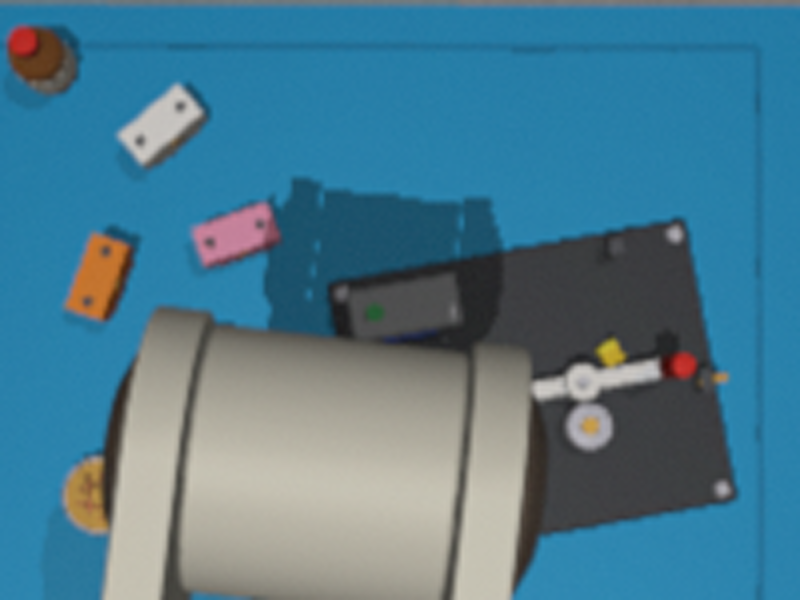

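```bash
python3 -c "
from h import *
import pickle
c=pickle.load(open('w2.pkl','rb'))
Z=lambda u,v,z:at(c,(u+.5)/2.5-.5+20,(v+.5)/2.5-.5+90,z)
G=lambda u,v,z:at(c,(u+.5)/3.5-.5+340,(v+.5)/3.5-.5+160,z)
A,B,C=Z(598,30,15),Z(48,243,15),Z(748,457,15)
print(A,B,C,np.linalg.norm(A-B),np.linalg.norm(A-C),np.degrees(np.arctan2(-(A-B)[0],(A-B)[1])),np.degrees(np.arctan2(*(C-A)[[1,0]])))
g=np.array([G(*p,51) for p in [(455,278),(541,293),(482,460),(397,445)]]);print(g.round(1),g.mean(0)); e=np.roll(g,-1,0)-g;print(np.linalg.norm(e,axis=1),np.degrees(np.arctan2(e[:,1],e[:,0])))
g=np.array([Z(*p,47) for p in [(455,225),(585,180),(647,340),(528,391)]]);print(g.round(1),g.mean(0)); e=np.roll(g,-1,0)-g;print(np.linalg.norm(e,axis=1),np.degrees(np.arctan2(e[:,1],e[:,0])))
g=np.array([Z(*p,47) for p in [(498,247),(568,225),(611,320),(545,342)]]);print(g.round(1),g.mean(0)); e=np.roll(g,-1,0)-g;print(np.linalg.norm(e,axis=1),np.degrees(np.arctan2(e[:,1],e[:,0])))
print('post',Z(103,518,103),'piv',Z(430,362,47))
s=manip.state();E=c['extrinsics'];print(s['eef_rot'].T@(E[:3,3]-s['eef_pos']), s['eef_rot'].T@E[:3,:3])
"
```

```text
[386.60794539   9.22245288  15.        ] [ 432.00784679 -238.20685566   15.        ] [581.65524697  41.64763183  15.        ] 251.5599605830498 197.7241565467138 10.397339856359526 9.438682440998283
[[552.5 194.9  51. ]
 [561.3 219.2  51. ]
 [612.7 201.7  51. ]
 [603.4 176.7  51. ]] [582.49325985 198.13257642  51.        ]
[25.83568735 54.29582128 26.66244223 54.01836386] [  70.01607236  -18.80395159 -110.55713585  160.32652614]
[[449.  -56.6  47. ]
 [440.4  -3.8  47. ]
 [507.5   8.2  47. ]
 [520.9 -43.5  47. ]] [479.45864077 -23.91781078  47.        ]
[53.48664893 68.21875576 53.40551014 73.1830873 ] [  99.20866205   10.19375505  -75.46305099 -169.62883972]
[[460.2 -42.2  47. ]
 [456.3 -13.7  47. ]
 [496.8  -4.4  47. ]
 [501.5 -32.3  47. ]] [478.71079029 -23.13655968  47.        ]
[28.80783072 41.56263282 28.20139637 42.41087769] [  97.79667404   12.83114391  -80.59078521 -166.43177727]
post [ 521.94761878 -188.55697333  103.        ] piv [501.95027762 -79.81084349  47.        ]
[  0.70817588 -71.01901895 -69.63832606] [[ 9.99990988e-01 -3.77631290e-03 -1.94013020e-03]
 [-4.16768102e-03 -9.60274609e-01 -2.79025637e-01]
 [-8.09369653e-04  2.79031208e-01 -9.60281693e-01]]
```

```bash
python3 -c "
from h import *
plan([582.5,198,180],70.2,8,dec=1)"
```

```text
2.4, 1, 1.5, 0, 0, 1.2,  2.5, 0.9, 1.6, 0, 0, 1.3,  2.5, 0.9, 1.5, 0, 0, 1.2,  2.5, 0.9, 1.5, 0, 0, 1.2,  2.5, 0.8, 1.6, 0, 0, 1.3,  2.5, 0.7, 1.5, 0, 0, 1.2,  2.5, 0.7, 1.5, 0, 0, 1.2,  2.6, 0.6, 1.5, 0, 0, 1.2

end [582.6 198.1 180.5] yaw 70.25
```

Emit:
servo_tool --motion '[2.4, 1, 1.5, 0, 0, 1.2, 2.5, 0.9, 1.6, 0, 0, 1.3, 2.5, 0.9, 1.5, 0, 0, 1.2, 2.5, 0.9, 1.5, 0, 0, 1.2, 2.5, 0.8, 1.6, 0, 0, 1.3, 2.5, 0.7, 1.5, 0, 0, 1.2, 2.5, 0.7, 1.5, 0, 0, 1.2, 2.6, 0.6, 1.5, 0, 0, 1.2, 0, 0, 0, 0, 0, 0, 0, 0, 0, 0, 0, 0]' --gripper 0.35

```text
t: 3.35
eef_pos: [582.7, 196.8, 180.5]
eef_rot: [[0.339, 0.941, -0.001], [0.941, -0.339, -0.0], [-0.001, -0.001, -1.0]]
contact_force: [-0.4, 0.5, 0.6]
grip_width: 57.8
```

```bash
python3 -c "
from h import *
c=shot('wrist','w3');st()
cv2.imwrite('pics/w3z.png',cv2.resize(c['color'][200:420,180:400],None,fx=2.7,fy=2.7,interpolation=cv2.INTER_CUBIC))
"
```

```text
t 3.4 pos [582.77 196.57 181.18] yaw 70.15 z [-1.e-04 -2.e-04 -1.e+00] F [0.17 0.58 0.87] w 57.7
```

View pics/w3.png

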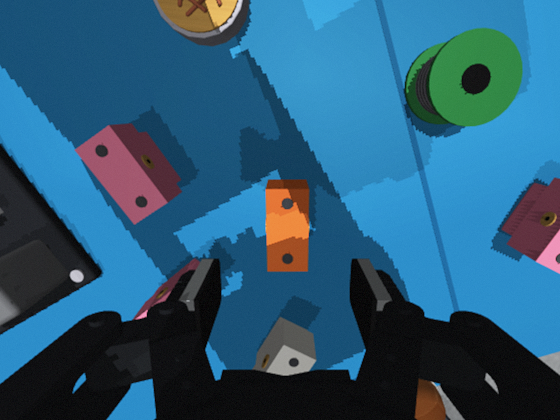

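View pics/w3z.png

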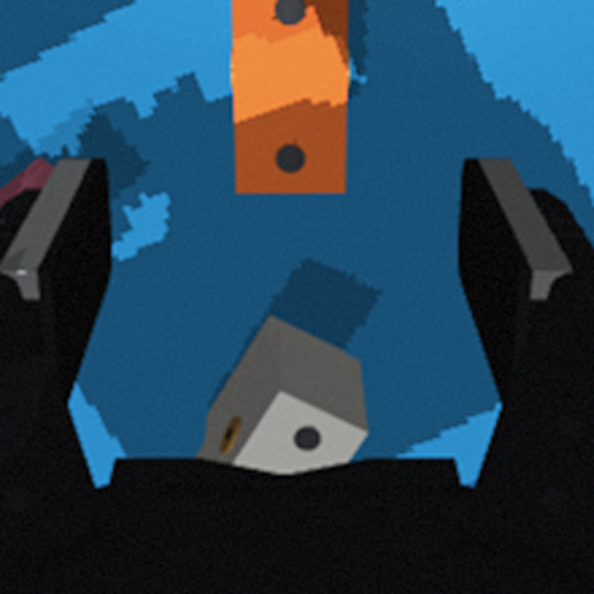

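```bash
python3 -c "
from h import *
import pickle
c=pickle.load(open('w3.pkl','rb'))
g=np.array([at(c,*p,51) for p in [(266,188.5),(308.3,188.5),(307.8,271.7),(267,271.3)]]);print(g.round(1),g.mean(0)); e=np.roll(g,-1,0)-g;print(np.linalg.norm(e,axis=1),np.degrees(np.arctan2(e[:,1],e[:,0])))
s=manip.state();print('in tool',s['eef_rot'].T@(g.mean(0)-s['eef_pos']))
t=pickle.load(open('t1.pkl','rb'))
for p in [(192,225),(265,202),(282,242),(205,267),(98,277)]:
  w=at(t,(p[0]+.5)/4-.5+180,(p[1]+.5)/4-.5+130,51);print(w.round(1),(s['eef_rot'].T@(w-s['eef_pos'])).round(1))
plan(g.mean(0)*[1,1,0]+[0,0,100],70.1,4)
"
```

```text
[[553.2 195.4  51. ]
 [561.7 219.1  51. ]
 [613.1 201.4  51. ]
 [604.1 176.9  51. ]] [583.03472619 198.1880653   51.        ]
[25.19298117 54.39258559 26.10227883 54.10883729] [  70.24674306  -19.0087167  -110.36684919  160.03389693]
in tool [  1.64581976  -0.29223157 130.18053017]
[621.2 133.2  51. ] [-46.5  57.7 130.2]
[637.   83.9  51. ] [-87.6  89.2 130.2]
[609.8  72.2  51. ] [-107.7   67.7  130.2]
[592.8 124.2  51. ] [-64.6  34.  130.2]
[585.8 196.5  51. ] [  1.    2.9 130.2]
0.04, -0.01, 2.03, 0, 0, 0,  0.04, 0, 2.03, 0, 0, 0,  0.04, -0.01, 2.03, 0, 0, 0,  0.04, -0.01, 2.03, 0, 0, 0

end [583.  198.2 100. ] yaw 70.15
```

Emit:
servo_tool --motion '[0.02, 0, 2, 0, 0, 0, 0.02, 0, 2, 0, 0, 0, 0, 0, 2, 0, 0, 0, 0, 0, 2, 0, 0, 0, 0, 0, 0, 0, 0, 0]'

```text
t: 3.9
eef_pos: [582.0, 196.7, 99.4]
eef_rot: [[0.34, 0.941, -0.003], [0.941, -0.34, -0.001], [-0.002, -0.002, -1.0]]
contact_force: [0.9, 0.2, 0.0]
grip_width: 57.5
```

Emit:
servo_tool --motion '[0, 0, 0, 0, 0, 0, 0, 0, 0, 0, 0, 0, 0, 0, 0, 0, 0, 0, 0, 0, 0, 0, 0, 0, 0, 0, 0, 0, 0, 0]' --gripper -1 --newtons 60

```text
t: 4.4
eef_pos: [583.7, 197.9, 102.9]
eef_rot: [[0.338, 0.941, 0.003], [0.941, -0.338, 0.0], [0.001, 0.002, -1.0]]
contact_force: [-0.7, -1.5, 7.1]
grip_width: 24.7
```

```bash
python3 -c "
from h import *
st()
plan([583,198,175],70.2,4)
"
```

```text
t 4.4 pos [583.65 197.86 102.87] yaw 70.22 z [ 2.6e-03  2.0e-04 -1.0e+00] F [-0.75 -1.51  7.09] w 24.7
0, -0.01, -1.8, 0, 0, 0,  0, -0.01, -1.81, 0.1, 0, 0,  0, -0.02, -1.8, 0, 0, 0,  0, -0.02, -1.8, 0, -0.1, 0

end [583. 198. 175.] yaw 70.22
```

```bash
python3 -c "
from h import *
p,R=plan([583,198,175],70.2,3,dec=1)
plan([558,-10,200],100.3,7,start=(p,R),dec=1)
"
```

```text
0, 0, -2.4, 0, 0, 0,  0, 0, -2.4, 0.1, 0, 0,  0, -0.1, -2.4, 0, -0.1, 0

end [582.6 198.2 174.9] yaw 70.22
-2.9, 0.7, -0.4, 0, 0, -4.3,  -3, 0.4, -0.3, 0, 0, -4.3,  -3, 0.3, -0.4, 0, 0, -4.3,  -3, 0, -0.3, 0, 0, -4.3,  -2.9, -0.2, -0.4, 0, 0, -4.3,  -3, -0.5, -0.3, 0, 0, -4.3,  -2.9, -0.6, -0.4, 0, 0, -4.3

end [558.4  -9.7 200. ] yaw 100.32
```

Emit:
servo_tool --motion '[0, 0, -2.4, 0, 0, 0, 0, 0, -2.4, 0, 0, 0, 0, 0, -2.4, 0, 0, 0, -2.9, 0.7, -0.4, 0, 0, -4.3, -3, 0.4, -0.3, 0, 0, -4.3, -3, 0.3, -0.4, 0, 0, -4.3, -3, 0, -0.3, 0, 0, -4.3, -2.9, -0.2, -0.4, 0, 0, -4.3, -3, -0.5, -0.3, 0, 0, -4.3, -2.9, -0.6, -0.4, 0, 0, -4.3]'

```text
t: 5.4
eef_pos: [558.5, -11.2, 199.2]
eef_rot: [[-0.182, 0.983, 0.001], [0.983, 0.182, -0.0], [-0.0, 0.001, -1.0]]
contact_force: [0.0, -0.1, -1.8]
grip_width: 24.7
```

Emit:
servo_tool --motion '[0, 0, 0, 0, 0, 0, 0, 0, 0, 0, 0, 0, 0, 0, 0, 0, 0, 0]'

```text
t: 5.7
eef_pos: [558.9, -9.4, 198.3]
eef_rot: [[-0.179, 0.984, 0.001], [0.984, 0.179, 0.0], [0.0, 0.001, -1.0]]
contact_force: [-0.2, 0.1, -0.3]
grip_width: 25.0
```

```bash
python3 -c "
from h import *
c=shot('wrist','w4');st()
cv2.imwrite('pics/w4z.png',cv2.resize(c['color'][120:420,160:400],None,fx=2.,fy=2.,interpolation=cv2.INTER_CUBIC))
"
```

```text
t 5.75 pos [558.86  -9.17 198.16] yaw 100.33 z [ 3.e-04  2.e-04 -1.e+00] F [-0.3   0.41 -1.92] w 24.9
```

View pics/w4.png

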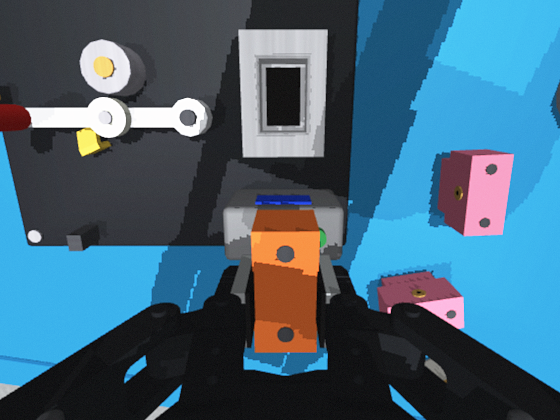

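View pics/w4z.png

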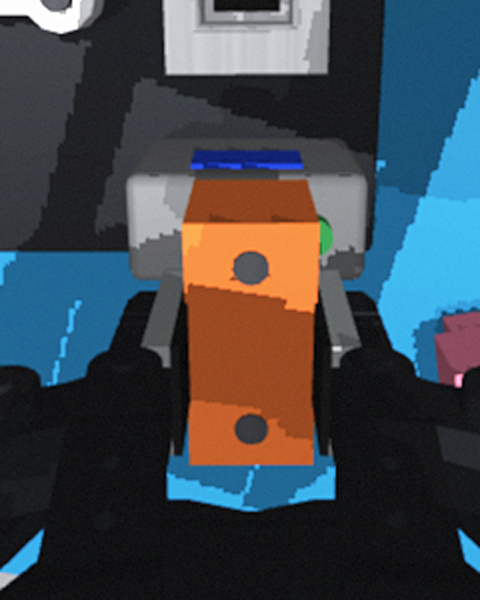

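```bash
python3 -c "
from h import *
import pickle
c=pickle.load(open('w4.pkl','rb'))
cv2.imwrite('pics/w4r.png',cv2.resize(c['color'][20:170,225:345],None,fx=4.,fy=4.,interpolation=cv2.INTER_CUBIC))
"
```

```text
(no output)
```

View pics/w4r.png

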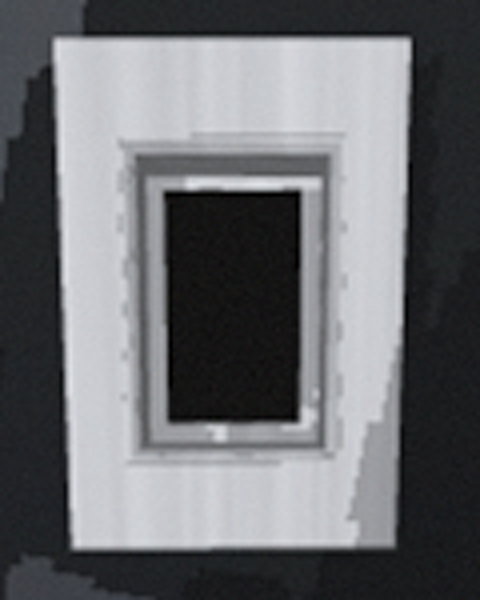

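```bash
python3 -c "
from h import *
import pickle
c=pickle.load(open('w4.pkl','rb')); s=manip.state()
R,p=s['eef_rot'],s['eef_pos']
def f(pts,sc,ou,ov,z):
  g=np.array([at(c,(u+.5)/sc-.5+ou,(v+.5)/sc-.5+ov,z) for u,v in pts]);e=np.roll(g,-1,0)-g
  print(g.mean(0).round(2),'tool',(R.T@(g.mean(0)-p)).round(2),np.linalg.norm(e,axis=1).round(1),np.degrees(np.arctan2(e[:,1],e[:,0])).round(2))
f([(52,38),(412,38),(396,549),(72,549)],4,225,20,47)
f([(121,137),(346,137),(333,460),(127,460)],4,225,20,47)
f([(135,155),(330,155),(326,448),(139,448)],4,225,20,47)
f([(135,155),(330,155),(326,448),(139,448)],4,225,20,40)
f([(183,222),(320,222),(312,464),(189,464)],2,160,120,p[2]-51.9)
"
```

```text
[480.24 -24.76  47.  ] tool [ -1.26 -80.19 151.13] [52.5 74.1 52.1 74.1] [ 100.4    10.4   -79.62 -169.35]
[479.91 -25.04  47.  ] tool [ -1.47 -80.57 151.13] [33.4 46.9 32.6 46.9] [ 100.39    9.1   -79.61 -169.87]
[480.19 -24.86  47.  ] tool [ -1.35 -80.26 151.13] [29.  42.6 29.5 42.6] [ 100.39   10.57  -79.61 -170.01]
[479.92 -24.95  40.  ] tool [ -1.39 -80.55 158.13] [30.  43.9 30.4 43.9] [ 100.39   10.57  -79.61 -170.01]
[557.88  -9.17 146.26] tool [ 0.16 -0.99 51.9 ] [25.8 54.  25.9 54. ] [ 100.37   10.23  -79.64 -169.86]
```

Emit:
servo_tool --motion '[-0.05, -2.6, 0, 0, 0, 0, -0.05, -2.7, 0, 0, 0, 0, -0.05, -2.63, 0, 0, 0, 0, 0, 0, 1.5, 0, 0, 0, 0, 0, 1.5, 0, 0, 0, 0, 0, 1.2, 0, 0, 0, 0, 0, 0, 0, 0, 0, 0, 0, 0, 0, 0, 0]'

```text
t: 6.55
eef_pos: [481.3, -25.3, 156.1]
eef_rot: [[-0.18, 0.984, -0.0], [0.984, 0.18, 0.0], [0.0, -0.0, -1.0]]
contact_force: [0.3, -0.5, 0.4]
grip_width: 25.0
```

```bash
python3 -c "
from h import *
c=shot('wrist','w5');s=st();print(s['eef_rot'].T@(s['eef_pos']-[558.86,-9.17,198.16]))
c=shot('scene','s5')
cv2.imwrite('pics/s5z.png',cv2.resize(c['color'][140:290,200:400],None,fx=4,fy=4,interpolation=cv2.INTER_CUBIC))
"
```

```text
t 6.6 pos [481.43 -25.41 156.4 ] yaw 100.35 z [ 4.e-04  0.e+00 -1.e+00] F [ 0.27  0.01 -0.73] w 25.0
[ -2.06475417 -79.10256489  41.72663575]
```

View pics/w5.png

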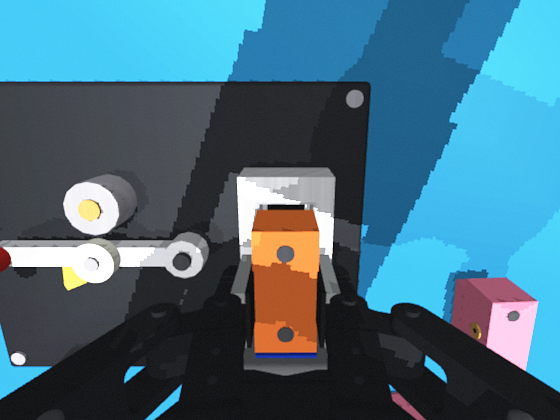

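View pics/s5z.png

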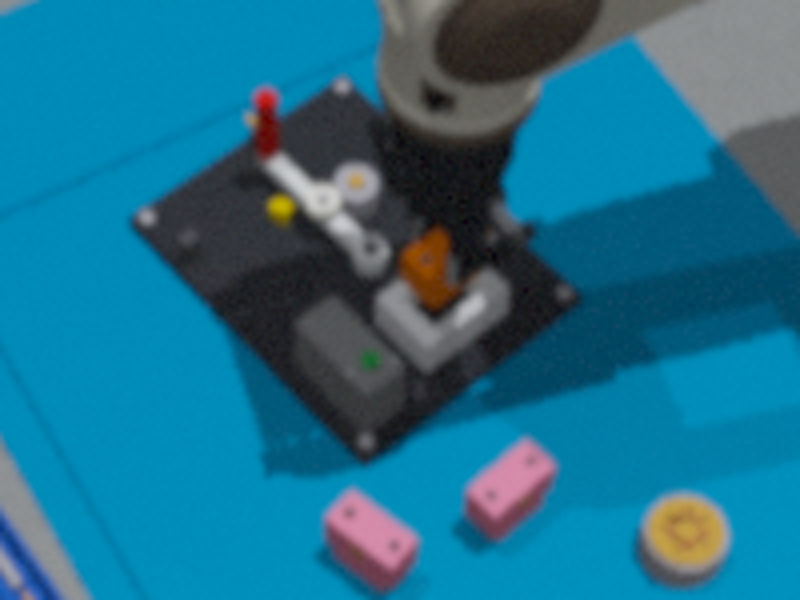

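Emit:
servo_tool --motion '[0.03, 0, 0.5, 0, 0, 0, 0, 0, 0.5, 0, 0, 0, 0, 0, 0.5, 0, 0, 0, 0, 0, 0.4, 0, 0, 0, 0, 0, 0, 0, 0, 0]'

```text
t: 7.15
eef_pos: [480.8, -25.3, 136.2]
eef_rot: [[-0.179, 0.984, -0.001], [0.984, 0.179, 0.0], [0.0, -0.001, -1.0]]
contact_force: [-0.7, -0.7, -1.3]
grip_width: 25.0
```

Emit:
servo_tool --motion '[0, 0, 0.3, 0, 0, 0, 0, 0, 0.2, 0, 0, 0, 0, 0, 0.1, 0, 0, 0, 0, 0, 0, 0, 0, 0]'

```text
t: 7.55
eef_pos: [481.1, -25.3, 130.9]
eef_rot: [[-0.179, 0.984, 0.0], [0.984, 0.179, 0.0], [-0.0, 0.0, -1.0]]
contact_force: [1.0, -0.9, 0.5]
grip_width: 24.4
```

Emit:
servo_tool --motion '[0, 0, 0.1, 0, 0, 0, 0, 0, 0, 0, 0, 0]'

```text
t: 7.75
eef_pos: [481.1, -25.3, 129.9]
eef_rot: [[-0.179, 0.984, 0.0], [0.984, 0.179, 0.0], [0.0, 0.0, -1.0]]
contact_force: [0.3, 0.5, 1.6]
grip_width: 25.1
```

Emit:
servo_tool --motion '[0, 0, 0.1, 0, 0, 0, 0, 0, 0.1, 0, 0, 0, 0, 0, 0, 0, 0, 0]'

```text
t: 8.05
eef_pos: [481.1, -25.3, 128.7]
eef_rot: [[-0.179, 0.984, 0.0], [0.984, 0.179, -0.0], [-0.0, 0.0, -1.0]]
contact_force: [-5.7, 0.7, 18.4]
grip_width: 24.6
```

Emit:
servo_tool --motion '[0, 0, 0.1, 0, 0, 0, 0, 0, 0.1, 0, 0, 0, 0, 0, 0, 0, 0, 0]'

```text
t: 8.35
eef_pos: [481.2, -25.3, 128.6]
eef_rot: [[-0.18, 0.984, 0.001], [0.984, 0.18, -0.0], [-0.001, 0.001, -1.0]]
contact_force: [-21.5, 2.4, 53.7]
grip_width: 24.8
```

```bash
python3 -c "
from h import *
c=shot('wrist','w6');s=st()
cv2.imwrite('pics/w6z.png',cv2.resize(c['color'][150:420,200:380],None,fx=2.2,fy=2.2,interpolation=cv2.INTER_CUBIC))
"
```

```text
t 8.4 pos [481.21 -25.32 128.6 ] yaw 100.34 z [ 1.2e-03 -4.0e-04 -1.0e+00] F [-22.53   3.58  53.32] w 24.8
```

View pics/w6z.png

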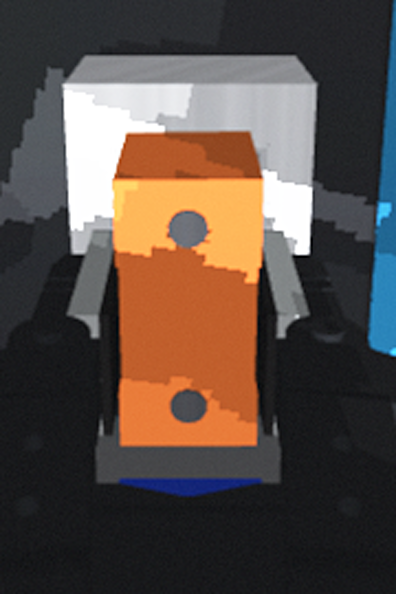

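Emit:
servo_tool --motion '[0, 0, -0.2, 0, 0, 0, 0, 0, 0, 0, 0, 0]'

```text
t: 8.6
eef_pos: [481.1, -25.3, 128.8]
eef_rot: [[-0.179, 0.984, 0.001], [0.984, 0.179, -0.0], [-0.0, 0.001, -1.0]]
contact_force: [-6.3, 0.6, 19.4]
grip_width: 24.9
```

Emit:
servo_tool --motion '[0, 0, 0, 0, 0, 0, 0, 0, 0, 0, 0, 0, 0, 0, 0, 0, 0, 0, 0, 0, 0, 0, 0, 0]' --gripper 0.1

```text
t: 9.0
eef_pos: [480.9, -25.3, 127.7]
eef_rot: [[-0.179, 0.984, -0.0], [0.984, 0.179, 0.0], [0.0, -0.0, -1.0]]
contact_force: [-0.4, 0.5, -0.8]
grip_width: 46.7
```

Emit:
servo_tool --motion '[0, 0, -1.5, 0, 0, 0, 0, 0, -2.5, 0, 0, 0, 0, 0, -2.5, 0, 0, 0, 0, 1.5, -2, 0, 0, 0, 0, 2.5, -1, 0, 0, 0, 0, 2.5, 0, 0, 0, 0, 0, 1.5, 0, 0, 0, 0, 0, 0, 0, 0, 0, 0, 0, 0, 0, 0, 0, 0]'

```text
t: 9.9
eef_pos: [559.4, -10.9, 222.4]
eef_rot: [[-0.179, 0.984, -0.001], [0.984, 0.179, 0.0], [0.0, -0.001, -1.0]]
contact_force: [0.4, 0.0, -0.9]
grip_width: 47.3
```

```bash
python3 -c "
from h import *
c=shot('wrist','w7');s=st()
cv2.imwrite('pics/w7z.png',cv2.resize(c['color'][0:200,200:380],None,fx=3,fy=3,interpolation=cv2.INTER_CUBIC))
"
```

```text
t 9.95 pos [559.16 -11.   222.62] yaw 100.33 z [-8.e-04  1.e-04 -1.e+00] F [ 0.05 -0.25 -0.2 ] w 47.3
```

View pics/w7.png

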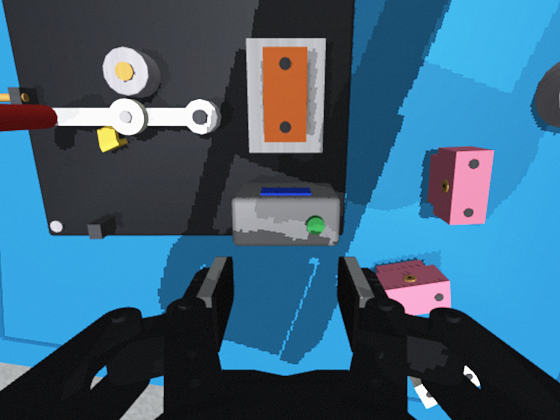

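View pics/w7z.png

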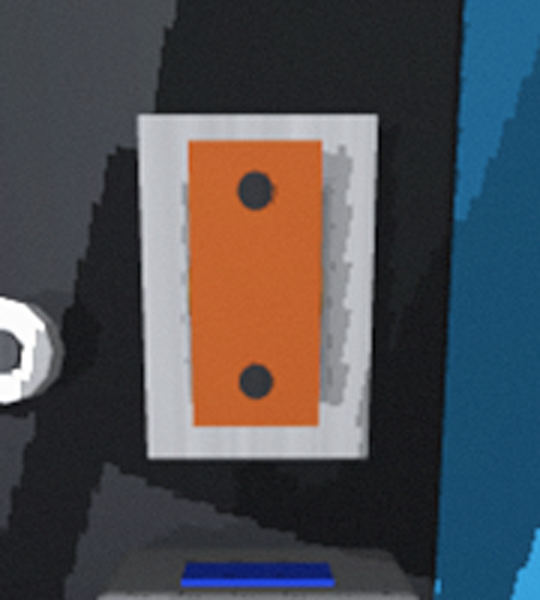

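```bash
python3 -c "
from h import *
import pickle
c=pickle.load(open('w7.pkl','rb'))
for z in (77,80,83):
  g=np.array([at(c,(u+.5)/3-.5+200,(v+.5)/3-.5,z) for u,v in [(188,140),(322,140),(319,426),(194,426)]]);e=np.roll(g,-1,0)-g
  print(z,g.mean(0).round(2),np.linalg.norm(e,axis=1).round(1),np.degrees(np.arctan2(e[:,1],e[:,0])).round(2))
c=shot('scene','s7')
cv2.imwrite('pics/s7z.png',cv2.resize(c['color'][150:260,240:360],None,fx=5,fy=5,interpolation=cv2.INTER_CUBIC))
c=shot('top','t7')
cv2.imwrite('pics/t7z.png',cv2.resize(c['color'][130:280,180:380],None,fx=4,fy=4,interpolation=cv2.INTER_CUBIC))
"
```

```text
77 [480.27 -25.19  77.  ] [25.7 53.9 25.8 53.9] [ 100.44   10.8   -79.57 -169.31]
80 [480.4  -25.16  80.  ] [25.3 53.2 25.4 53.2] [ 100.44   10.8   -79.57 -169.31]
83 [480.53 -25.14  83.  ] [25.  52.4 25.1 52.4] [ 100.44   10.8   -79.57 -169.31]
```

View pics/s7z.png

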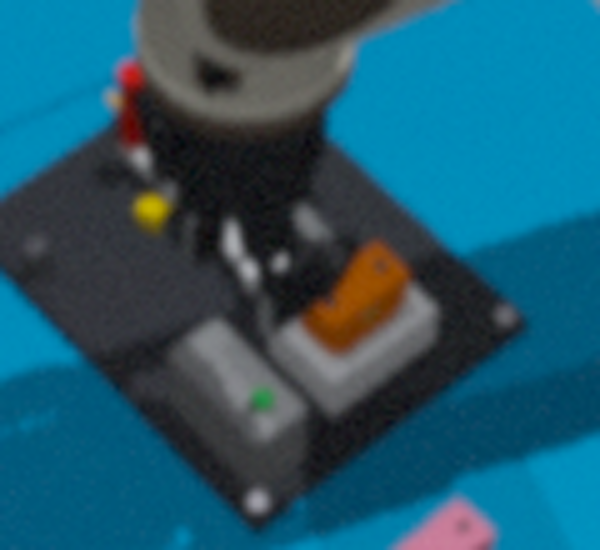

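View pics/t7z.png

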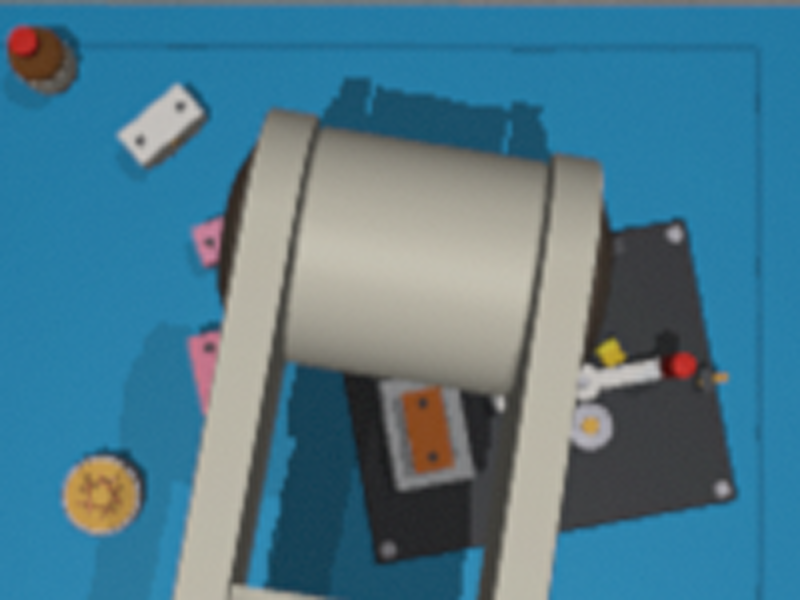

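```bash
python3 -c "
from h import *
import pickle
w2,w7,t1,s5=[pickle.load(open(n+'.pkl','rb')) for n in('w2','w7','t1','s5')]
cv2.imwrite('pics/w7p.png',cv2.resize(w7['color'][20:240,0:220],None,fx=2.7,fy=2.7,interpolation=cv2.INTER_CUBIC))
def tri(obs):
  A=np.zeros((3,3));b=np.zeros(3)
  for c,u,v in obs:
    o,d=ray(c,u,v);d/=np.linalg.norm(d);M=np.eye(3)-np.outer(d,d);A+=M;b+=M@o
  x=np.linalg.solve(A,b);print(x.round(1),[ (proj(c,x)[0]-[u,v]).round(1) for c,u,v in obs])
zz=lambda u,v,s,a,b:((u+.5)/s-.5+a,(v+.5)/s-.5+b)
tri([(w2,*zz(103,518,2.5,20,90)),(t1,*zz(684,365,4,180,130)),(s5,*zz(265,97,4,200,140))])
tri([(w2,*zz(430,362,2.5,20,90)),(w7,200.5,116.5)])
tri([(w2,*zz(287,335,2.5,20,90)),(w7,124.5,71)])
tri([(w2,*zz(312,405,2.5,20,90)),(w7,125.5,117)])
tri([(w2,*zz(115,433,2.5,20,90)),(t1,*zz(722,378,4,180,130))])
tri([(w2,*zz(135,425,2.5,20,90)),(w7,18,97)])
"
```

```text
[ 523.9 -190.7  101.8] [array([-0.7,  1.5]), array([0. , 0.8]), array([-0.2,  0.5])]
[503.2 -81.2  43. ] [array([-0., -0.]), array([0., 0.])]
[ 482.8 -136.6   40.4] [array([ 0.2, -0. ]), array([-0.3, -0.1])]
[ 512.8 -132.6   44.9] [array([ 0.5, -0. ]), array([-0.7, -0.3])]
[ 517.8 -229.9   28. ] [array([0.9, 0.8]), array([0.2, 0.4])]
[ 514.6 -219.9   27.1] [array([ 1.1, -0.4]), array([-1.9, -0.3])]
```

View pics/w7p.png

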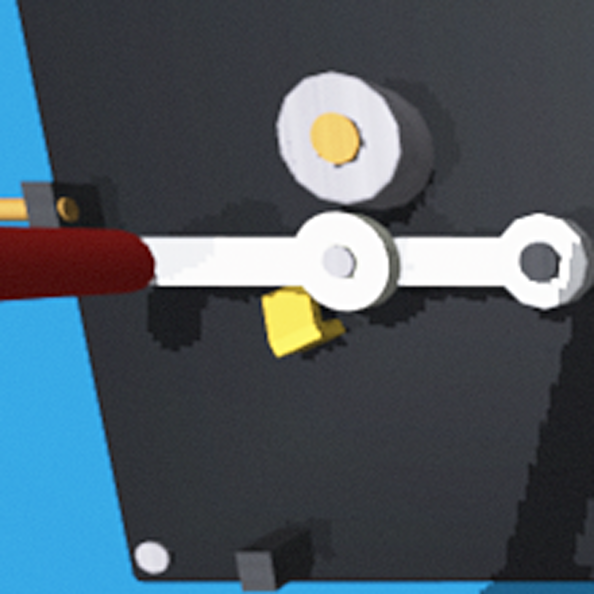

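```bash
python3 -c "
from h import *
p,R=plan([488.6,-195.8,215],100.4,6,dec=1)
plan([488.6,-195.8,130],100.4,3,start=(p,R),dec=1)
"
```

```text
-2.8, -1.7, 0.1, 0, 0, 0,  -2.8, -1.7, 0.2, 0, 0, 0,  -2.9, -1.7, 0.1, 0, 0, 0,  -2.8, -1.7, 0.1, 0, 0, -0.1,  -2.8, -1.7, 0.2, 0, 0, 0,  -2.8, -1.8, 0.1, 0, 0, 0

end [ 488.2 -195.8  214.9] yaw 100.42
0, 0, 2.8, 0, 0, 0,  0, 0, 2.9, 0, 0, 0,  0, 0, 2.8, 0, 0, 0

end [ 488.1 -195.8  129.9] yaw 100.42
```

Emit:
servo_tool --motion '[-2.8, -1.7, 0.1, 0, 0, 0, -2.8, -1.7, 0.2, 0, 0, 0, -2.9, -1.7, 0.1, 0, 0, 0, -2.8, -1.7, 0.1, 0, 0, 0, -2.8, -1.7, 0.2, 0, 0, 0, -2.8, -1.8, 0.1, 0, 0, 0, 0, 0, 0, 0, 0, 0]' --gripper -1

```text
t: 10.75
eef_pos: [487.0, -198.4, 215.0]
eef_rot: [[-0.176, 0.984, -0.0], [0.984, 0.176, -0.001], [-0.001, -0.0, -1.0]]
contact_force: [0.3, -0.4, 0.2]
grip_width: -0.4
```

Emit:
servo_tool --motion '[0, 0, 2.8, 0, 0, 0, 0, 0, 2.9, 0, 0, 0, 0, 0, 2.8, 0, 0, 0, 0, 0, 0, 0, 0, 0, 0, 0, 0, 0, 0, 0]'

```text
t: 11.25
eef_pos: [488.8, -195.4, 130.7]
eef_rot: [[-0.179, 0.984, -0.0], [0.984, 0.179, 0.0], [0.0, -0.0, -1.0]]
contact_force: [-0.2, 0.3, 0.9]
grip_width: 0.1
```

```bash
python3 -c "
from h import *
c=shot('wrist','w8');s=st();print(s['q'])
"
```

```text
t 11.3 pos [ 489.13 -195.67  131.39] yaw 100.34 z [ 1.3e-03 -6.0e-04 -1.0e+00] F [ 0.25 -0.23  0.42] w -0.2
[-5.26918420e-01  1.73936172e-01  1.77453284e+00  1.68473715e-04
  1.19174341e+00 -2.27818585e+00]
```

View pics/w8.png

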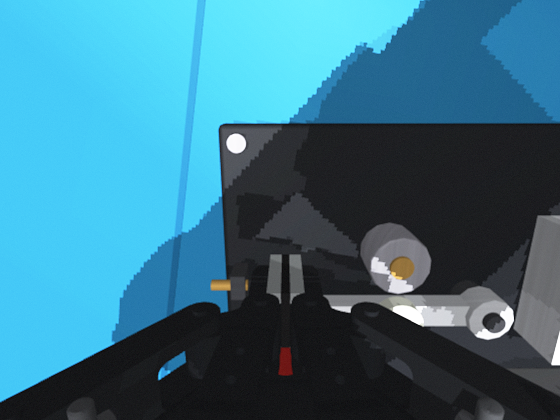

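Emit:
servo_tool --motion '[0, 0.6, 0, 0, 0, 0, 0, 0.6, 0, 0, 0, 0, 0, 0, 0, 0, 0, 0]'

```text
t: 11.6
eef_pos: [501.5, -193.5, 130.7]
eef_rot: [[-0.18, 0.984, 0.001], [0.984, 0.18, -0.001], [-0.001, 0.001, -1.0]]
contact_force: [0.4, -0.3, -0.6]
grip_width: 0.4
```

Emit:
servo_tool --motion '[0, 0.3, 0, 0, 0, 0, 0, 0.3, 0, 0, 0, 0, 0, 0, 0, 0, 0, 0]'

```text
t: 11.9
eef_pos: [506.6, -192.5, 129.9]
eef_rot: [[-0.179, 0.984, -0.0], [0.984, 0.179, -0.0], [-0.0, -0.0, -1.0]]
contact_force: [-3.0, -1.3, 1.1]
grip_width: -0.0
```

Emit:
servo_tool --motion '[0, 0.3, 0, 0, 0, 0, 0, 0.3, 0, 0, 0, 0, 0, 0, 0, 0, 0, 0]'

```text
t: 12.2
eef_pos: [512.5, -191.4, 129.8]
eef_rot: [[-0.179, 0.984, -0.0], [0.984, 0.179, 0.0], [0.0, -0.0, -1.0]]
contact_force: [-2.6, -1.7, 0.2]
grip_width: 0.2
```

Emit:
servo_tool --motion '[0.09, 0.87, 0, 0, 0, 0, 0.15, 0.76, 0, 0, 0, 0, 0.19, 0.75, 0, 0, 0, 0, 0.24, 0.73, 0, 0, 0, 0, 0, 0, 0, 0, 0, 0]'

```text
t: 12.7
eef_pos: [542.0, -178.9, 129.8]
eef_rot: [[-0.18, 0.984, -0.0], [0.984, 0.18, 0.0], [0.0, -0.0, -1.0]]
contact_force: [-4.1, -0.3, 1.7]
grip_width: 0.0
```

Emit:
servo_tool --motion '[0.26, 0.61, 0, 0, 0, 0, 0.28, 0.59, 0, 0, 0, 0, 0.33, 0.58, 0, 0, 0, 0, 0.23, 0.37, 0, 0, 0, 0, 0, 0, 0, 0, 0, 0, 0, 0, 0, 0, 0, 0]'

```text
t: 13.3
eef_pos: [560.4, -164.6, 129.7]
eef_rot: [[-0.179, 0.984, -0.001], [0.984, 0.179, 0.0], [0.0, -0.001, -1.0]]
contact_force: [-5.8, -2.2, 1.0]
grip_width: -0.0
```

```bash
python3 -c "
from h import *
c=shot('wrist','w9');s=st()
t=shot('top','t9'); cv2.imwrite('pics/t9z.png',cv2.resize(t['color'][160:280,250:380],None,fx=5,fy=5,interpolation=cv2.INTER_CUBIC))
d=shot('scene','s9'); cv2.imwrite('pics/s9z.png',cv2.resize(d['color'][130:260,220:360],None,fx=5,fy=4.6,interpolation=cv2.INTER_CUBIC)[:600])
e=np.array([[.9836,.1805],[-.1805,.9836]]);f=e@(s['eef_pos'][:2]-[503,-81]);print(f,np.arcsin((f[0]+19)/110))
"
```

```text
t 13.35 pos [ 560.33 -164.68  129.73] yaw 100.33 z [-1.e-03  2.e-04 -1.e+00] F [-6.15 -1.91  1.44] w -0.1
[ 41.28266875 -92.65491017] 0.5800003879866038
```

View pics/w9.png

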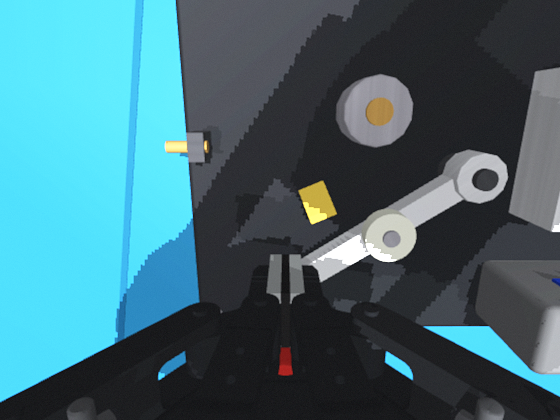

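View pics/t9z.png

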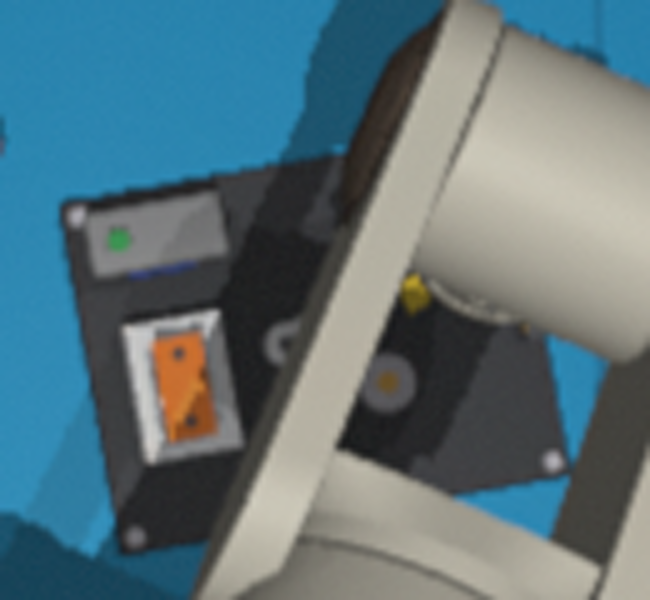

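View pics/s9z.png

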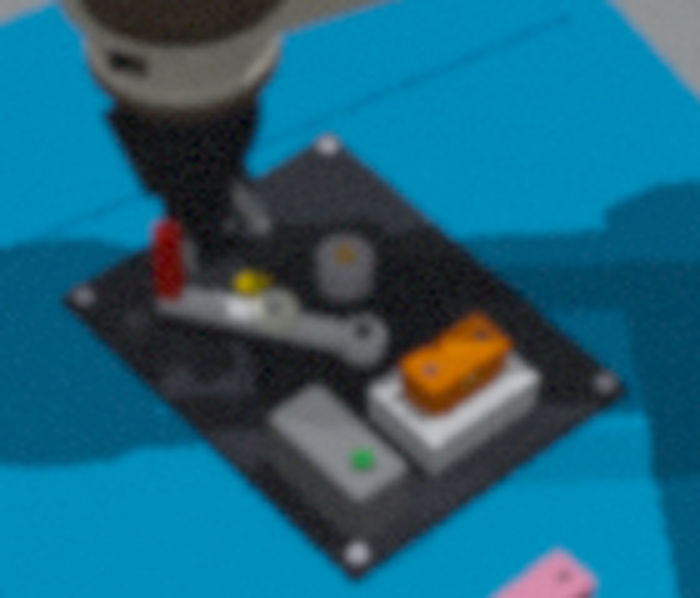

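```bash
python3 -c "
from h import *
import pickle
c=pickle.load(open('w9.pkl','rb'));a=at(c,486,180,43);b=at(c,392,239,45);d=b-a
print(a,b,np.linalg.norm(d[:2]),np.arctan2(d[1],d[0])+np.pi/2-np.radians(10.4))
a=at(c,447,151,39);b=at(c,303,258.5,39);d=b-a;print(np.arctan2(d[1],d[0])+np.pi/2-np.radians(10.4))
a=at(c,460,212,39);b=at(c,417,234,39);d=b-a;print(np.arctan2(d[1],d[0])+np.pi/2-np.radians(10.4))
"
```

```text
[503.37215307 -79.85685675  43.        ] [ 538.92460941 -115.82533324   45.        ] 50.57379215500573 0.5980672261120829
0.6867334029069756
0.5233333493880313
```

Emit:
servo_tool --motion '[0.07, 0.1, 0, 0, 0, 0, 0.07, 0.1, 0, 0, 0, 0, 0, 0, 0, 0, 0, 0, 0, 0, 0, 0, 0, 0]'

```text
t: 13.85
eef_pos: [562.0, -163.1, 129.7]
eef_rot: [[-0.179, 0.984, -0.001], [0.984, 0.179, 0.0], [0.0, -0.001, -1.0]]
contact_force: [-6.5, -3.2, -0.1]
grip_width: -0.2
```

```bash
python3 -c "
from h import *
s=st()
c=shot('wrist','w10')
e=np.array([[.9836,.1805],[-.1805,.9836]]);f=e@(s['eef_pos'][:2]-[503,-81]);print(f,np.arcsin((f[0]+19)/110))
"
```

```text
t 13.85 pos [ 562.04 -163.08  129.74] yaw 100.32 z [-9.e-04  0.e+00 -1.e+00] F [-6.46 -3.15 -0.1 ] w -0.2
[ 43.25562325 -91.39377231] 0.6015974822748167
```

View pics/w10.png

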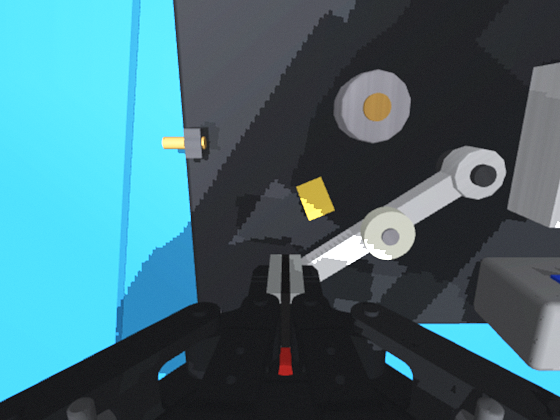

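The wrist picture shows the red post (286, 360) still against the fingers. The arm's roller is at (390, 236), well past the yellow pawl at (315, 198). The angle is about 0.60 and the spring pushes back with about 7 N, so I'm handing the job in.

```bash
python3 -c "
from h import *
print(workorder.job_done()); st()
"
```

```text
the job is handed in; nothing more can be done
None
the job is handed in; nothing more can be done
```

Both steps are done in the order asked, and I handed the job in at about 14 s on the robot's clock.

- **Guide block:** I pressed it into the recess until it stopped hard at the expected height, then let go. That push reached about 54 N on the wrist, against the 120 N limit. A wrist picture afterwards put its top about 77 mm up, which matches shoulders flush on the rim, and square with the metal block.
- **Tensioner arm:** I pushed the red post past the yellow pawl with the closed fingers and left them holding it there. From the tool position the angle is about 0.60 rad, and the spring pushes back with about 7 N.
- **Checks that disagreed:** In an earlier picture at about 0.58 rad, the pivot-to-roller line gave 0.60, but the bar's two edges gave 0.52 and 0.69. I took the edge readings to be poor because they averaged close to the others. I then pushed about 2 mm further for margin. I did not measure the angle from the last picture, and I did not see a separate signal for the click.
- **Other things on the bench:** I did not touch any of them, and none looked moved in the pictures. I did not take a last full view of all of them.

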